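Swing a bar blank to its stop and clamp it for milling

ROBOT

A 7-joint arm with a two-finger parallel gripper is mounted at the origin on the work surface. World frame = base frame: x ahead of the robot, y to its left, z up, the work surface at z = 0. Lengths are in m, angles in rad, forces in N, time in s.
With the tool pointing down it reaches from about 0.35 to 0.9 m from the base axis. Payload 8.1 kg.
Tool frame: the origin (TCP) lies midway between the tips of the shut fingers; the grasp point (between the pads) lies 19 mm behind it (arm.hold_point_z is the distance from the TCP to the grasp point, in m); z points along the fingers, y is the direction in which the jaws open and shut (so a half turn about z gives the same grasp; the last joint's range is limited). The gripper opens to 92 mm and grips with 3 to 60 N. Pads are 19 mm wide; open, the fingers measure 130 mm over their backs; the gripper's body (75 mm by 190 mm) begins 47 mm behind the grasp point.
Start: joints at [0.997, 0.434, 0.025, 1.573, -0.012, 1.134, -0.075], TCP at [0.283, -0.557, 0.227] pointing down, gripper open.
Joint ranges: [-2.62, 2.62], [-0.44, 2.09], [-1.27, 1.32], [0.08, 2.57], [-1.32, 4.46], [0.12, 2], [-2.74, 2.74]. Speed limits (rad/s): [2.22, 2.22, 3.01, 3.01, 3.14, 3.14, 3.14].

INTERFACE

Orientations are given as a rotation vector (axis times angle).
In Python, from cell import arm gives the robot as it stands.
- The arm moves only by the shell command python3 -m pendant 'ROWS' [FORCE]. ROWS is JSON, a list of rows, each a list of 3 entries, a list of its own where there are three numbers: the shift along the tool's x, y, z in m, then the turn, a rotation vector about the tool's x, y, z in degrees, then the finger opening in m, from 0 to 0.0918. A call has 1 to 10 rows; each row shifts and turns the commanded pose from where the row before left it, along the tool's axes as they then stand; what a row does not reach is not made up. A row lasts 1/8 s, in which the tool goes at most 62.5 mm and 10.7 degrees, less where a joint would pass 70% of its speed; a pose out of reach is approached as far as the arm can. A call with a gripper value outside its range is refused whole. The fingers move at their own pace and stop on an object; FORCE is the grip in N (left out, the last holds). Time passes only in rows, so rows that do not move let the fingers close. It gives the time, the measured TCP pose, the force and the opening at its end, in the units of the state.
- arm.observe(): the state, without advancing time (a new reading comes with each control period).
- arm.get_image(name): name is "side" or "top"; returns (picture, depth): 480x640x3 uint8, red, green, blue; 480x640 float32, m along the optical axis (not along the pixel's ray), 0 where there is no reading.
- arm.camera_params(name): a dict with "fovy" (degrees; the focal length in pixels is half the picture's height over the tangent of half this angle, whatever the lens; pixels are square), "cx", "cy" (the principal point, pixels), "rvec" (rotation vector, rad) and "tvec" (3), from world to camera coordinates, as OpenCV has them. Camera axes: x right, y down, z forward; pixel columns grow to the right and rows downward; lengths in m; the calibration is good to about 2 mm. A picture is of the moment at which its call begins. camera_params takes no time and is no camera call.
- arm.sign_off(): hands the job in, once; it reports no verdict.
Trained networks look in the newest picture that a camera, given by its name, has taken for a name from the list of things; names that differ only in an ending like _2 or _b are one class to them, and where a whole thing is asked for, a point or a joint stands for the part that bears it (a point fixed in the world has none). Each returns a list of dicts, best first, with "conf" (0 to 1); they miss things now and then, are a little off and sometimes report something else, mostly with a low value. They report only what shows in the picture. A call takes as long as a camera call.
- arm.look_for(camera, label): "rect" ([centre column, centre row, width, height] in pixels, round what is visible of it).
- arm.masks_of(camera, label): "pixels" (480x640 bool, what is visible of it) and "rect" ([centre column, centre row, width, height] in pixels, round what is visible of it).
The state is a dict: "clock": time; "joints": joint angles; "dq": joint speeds; "joint_efforts": joint torques, N m; "position": TCP position; "ee_rot": TCP orientation; "force": force on the tool from outside, world axes, zero at the start; "ft_torque": the same for the moment, N m; "width": opening from 0.0 (shut) to 1.0 (fully open).
Only numpy, scipy, OpenCV 4.12 (cv2) and the standard library are available. Lean on these libraries where they do the work, as an engineer would, in place of code of your own. Each camera call takes 0.05 s, during which the arm holds its last target.

TASK

Swing the free end of the aluminium bar about its pin until its side meets the nose of the stop, and press it home there for a good second: firmly, with about 10 N; the stop must never take more than 20 N. Then press the raised clamp lever gently down by its black paddle until its pad sits on the bar, and let go, with the bar still touching the stop. Leave the other things on the desk and the plate where they are.

Things in the scene. Friction and masses are not known exactly. Their poses are not given: they have to be found in the camera images.
- fixture: grey tooling plate screwed to the desk, 230 x 360 x 15 mm thick; place and turn differ each time. Origin on the locating pin's axis at desk height; z up, y along the plate's long side, from the pin towards the bar's free end, x away from the robot, towards the stop and the clamp's pivot. The plate spans x -130 to +100, y -60 to +300 mm; its top is 15 mm above the desk
- pin (a point): point on the pin's axis at the plate's top face. The pin is steel, 10 mm thick, with a flat head 22 mm across, whose top is 19 mm above the plate and which keeps the bar captive
- bar: aluminium bar, 30 x 12 mm, about 0.25 kg, flat and loose on the plate, the hole at one end over the pin (1.6 mm play). Origin at the hole's centre, underside; y along the bar to the free end at 242 mm, x across it towards the stop; sides at x +15 and -15 mm. Starts swung 0.25 to 0.42 rad from the fixture's y, free end on the robot's side. Sliding takes 1 to 2 N
- bar_push (a point): point on the bar's x -15 side, mid-height, 215 mm from the hole: a good place to push with closed fingers, clear of stop and clamp (fingers beside the bar, on the robot's side, tips just above the plate). The stop is nearer the pin and takes 1.15 to 1.4 times a push made here; fingers that press down while pushing waste it as friction
- stop: steel stop block bolted on the plate beyond the bar, 24 mm high; where it stands differs each time. Origin on the plate's top under the middle of the face that looks at the bar; x away from the bar. Block x 0 to +30, foot to +70, y -15 to +15 mm. From that face a round-ended screw, the nose, 10 mm thick, 6 mm above the plate, points to -x. Rigid: force climbs steeply within a millimetre
- nose_line (a point): point on the axis of the stop's nose at the block's face, 6 mm above the plate. The nose stands out from here by 8 to 34 mm, set differently each time and not measured: find its end by feel, slowly. The bar's x +15 side must come to rest on it
- clamp_hinge (a point): pivot axis of the clamp lever (parallel to the fixture's y), 34 mm above the plate, between two 42 mm high dark steel cheeks
- clamp_paddle (a point): centre of the top face of the lever's black paddle (40 mm along the lever, 30 mm across, 10 mm thick). It lies 125 mm from the pivot along the lever and 5 mm above the lever's mid-line; press it down here, following its arc about the pivot. When closed the paddle's top is 39 mm above the plate
- clamp (a joint): angle of the clamp lever, rad: 0 = level, its rubber pad (60 mm from the pivot) just resting on the bar's top; positive = raised; it starts at 0.65 to 0.9. A stiff hinge: it stays where it is left and takes about 3 to 4 N at the paddle to move. The level arm reaches from the pivot across the bar towards the robot (fixture's -x)
- hex_key: L-shaped steel hex key, 75 mm long arm and 24 mm short arm, 6 mm thick, lying on the grey plate on the robot's side of the pin; origin at the free end of the long arm, underside; bystander
- wrench_a: steel open-ended wrench, 150 mm, lying on the desk to the robot's right; bystander
- wrench_b: steel open-ended wrench, 120 mm, lying on the desk to the robot's right; bystander
- spare_bar: loose spare bar without a hole, 180 x 30 x 12 mm, plain aluminium, lying flat on the desk to the left; origin at the centre of its underside; bystander
- bit_case: clear flat case of milling bits, 65 x 90 x 22 mm, lying on the desk to the right; bystander
- oil_jar: amber glass jar with black cap, 52 mm across, 70 mm high, on the desk to the right; bystander
- brush: hand brush, 190 mm, lying on the desk to the left; bystander

How it is judged:
On the way, in this order (a step that is already met when the one before it is completed fails the run):
1. the bar is pressed against the stop with more than 3 N, for half a second, the clamp still raised (contact force between bar and stop above 3 N and value of joint clamp above 0.4 rad), for 0.5 s.
2. the clamp lever is down on the bar, the bar against the stop (contact force between bar and stop above 0.1 N and x of nose_line in the frame of bar between 0.02 and 0.054 m and horizontal distance between bar and pin below 0.004 m and angle between bar's own z axis and vertical below 0.05 rad and value of joint clamp below 0.05 rad), for 0.3 s.
At the end, for the whole second after the job is handed in: The bar lies flat on its pin, its side touching the stop's nose (a contact force of at least 0.1 N remains), the clamp lever within 0.05 rad of level with its pad on the bar, all at rest (all of step 2 and linear speed of bar below 0.01 m/s and velocity of joint clamp below 0.05 rad/s).
It fails at once if the bar is pressed on the stop with more than 20 N (contact force between bar and stop above 20 N).
It fails at once if the clamp is leaned on: more than 60 N between lever and bar (contact force between clamp and bar above 60 N).
It fails at once if one of the other things on the desk or the plate is moved by more than 20 mm (distance of any of hex_key, wrench_a, wrench_b, spare_bar, bit_case, oil_jar, brush from where it was at the start of the episode above 0.02 m).
It also fails if it takes over 67 s, if anything falls off the work surface, if the arm or the gripper's body presses on something with over 40 N, if the wrist force passes 120 N, or if a joint passes its speed limit or range.

## Working session

There is one attempt and no reset: what is moved stays moved. The work goes in short steps, Python scripts to look and compute and a shell command to move; the robot and the scene stay as the last step left them, time stands still between calls to the robot, and variables do not carry over. Pictures are saved under pics/ and viewed, and the job is handed in when it is done.

```bash
ls; mkdir -p pics; python3 - <<'E'
from cell import arm
import cv2
s=arm.observe();print({k:(v if not hasattr(v,'round') else v) for k,v in s.items()})
for n in("side","top"):
    p,d=arm.get_image(n);cv2.imwrite(f"pics/{n}0.png",p[:,:,::-1]);print(n,arm.camera_params(n))
E
```

```text
pics
{'clock': 0.0, 'joints': array([ 0.99739631,  0.43521402,  0.02494025,  1.57411204, -0.01158104,
        1.13398572, -0.07507302]), 'dq': array([-2.87369667e-05,  1.18235391e-03,  2.86646052e-04,  2.77868020e-04,
        4.05204044e-04, -2.99185898e-03, -6.33103511e-04]), 'joint_efforts': array([ 4.15166223e-04, -6.67846084e+01,  9.85057130e-01, -3.14465296e+01,
       -6.04753057e-02,  4.27887007e-02,  1.10309454e-04]), 'position': array([ 0.28322499, -0.55656347,  0.22594438]), 'ee_rot': array([-3.05350354e+00, -7.32364193e-01,  7.97226033e-04]), 'force': array([-0.18860133, -0.51678894, -0.64182577]), 'ft_torque': array([-0.00620756,  0.02957035, -0.01052737]), 'width': 1.0016494357279742}
side {'fovy': 47.76206182692354, 'cx': 315.1192106176825, 'cy': 235.1132052352134, 'rvec': array([ 0.28336492, -2.82537805,  1.1443274 ]), 'tvec': array([0.53037157, 0.11624553, 1.01410095])}
top {'fovy': 56.66509698472334, 'cx': 314.8193002758816, 'cy': 237.2146543483029, 'rvec': array([ 2.14030535, -2.05032919,  0.24762433]), 'tvec': array([-0.04505522,  0.53720589,  0.98029627])}
```

View pics/top0.png

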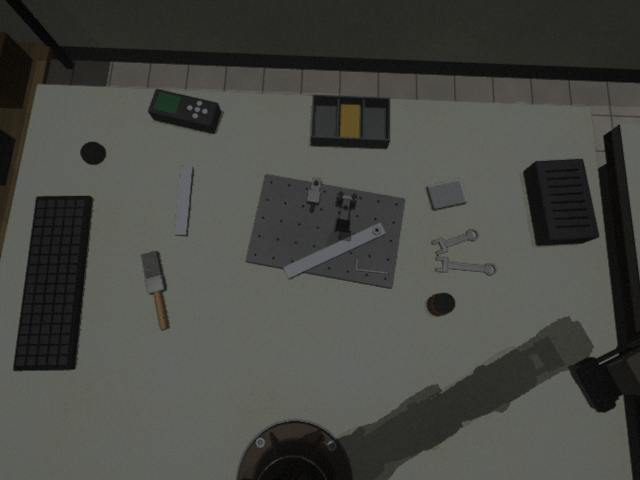

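View pics/side0.png

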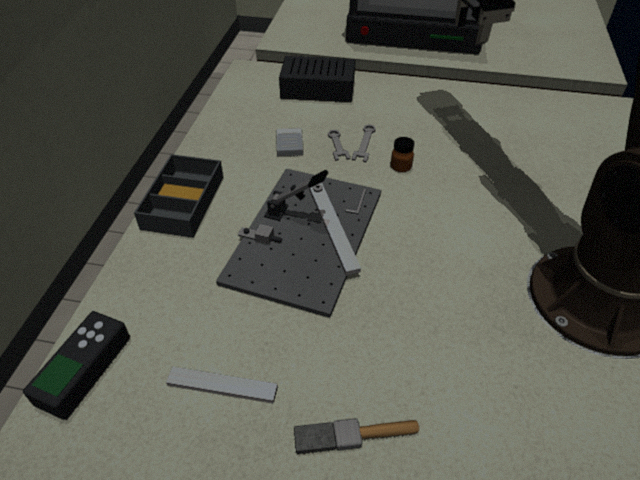

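The top picture shows the plate at about (327,232), the bar from the pin (377,231) to its free end (289,270), the stop at (315,192), the clamp cheeks at (345,200) with its paddle at (343,226), and the hex key at (372,268). The side picture shows the same, with the lever raised and its paddle near (317,180).

```bash
cat > h.py <<'E'
import numpy as np, cv2
from cell import arm
def K(n):
    c=arm.camera_params(n);f=240/np.tan(np.radians(c['fovy'])/2)
    R=cv2.Rodrigues(np.array(c['rvec']))[0];return f,c['cx'],c['cy'],R,np.array(c['tvec'])
def proj(n,P):
    f,cx,cy,R,t=K(n);q=np.atleast_2d(P)@R.T+t;return np.c_[f*q[:,0]/q[:,2]+cx,f*q[:,1]/q[:,2]+cy]
def ray_z(n,uv,z):
    f,cx,cy,R,t=K(n);uv=np.atleast_2d(uv);d=np.c_[(uv[:,0]-cx)/f,(uv[:,1]-cy)/f,np.ones(len(uv))]@R;o=-R.T@t
    return o+d*((z-o[2])/d[:,2])[:,None]
def cloud(n,depth,mask):
    f,cx,cy,R,t=K(n);v,u=np.where(mask&(depth>0));z=depth[v,u]
    return (np.c_[(u-cx)*z/f,(v-cy)*z/f,z]-t)@R
E
python3 - <<'E'
from h import *
np.set_printoptions(precision=4,suppress=True)
for n in("top","side"):
    p,d=arm.get_image(n)
    big=cv2.resize(p[150:310,220:430] if n=="top" else p[150:330,200:400],None,fx=3.8 if n=='top' else 3.3,fy=3.8 if n=='top' else 3.3,interpolation=cv2.INTER_CUBIC)
    cv2.imwrite(f"pics/{n}_crop.png",np.clip(big[:,:,::-1]*1.8,0,255).astype('uint8')[:600,:800])
    np.savez(f"{n}0.npz",p=p,d=d)
    for l in("fixture","bar","stop","clamp","clamp_paddle","clamp_hinge","pin","hex_key","nose_line"):
        try: r=arm.masks_of(n,l)
        except Exception as e: print(n,l,e);continue
        for x in r[:2]:
            c=cloud(n,d,x['pixels']); 
            print(n,l,round(x['conf'],2),np.round(x['rect'],1),x['pixels'].sum(),np.median(c,axis=0) if len(c) else None)
        if r: np.save(f"m_{n}_{l}.npy",r[0]['pixels'])
E
```

```text
top fixture 0.84 [326.9 232.1 160.7 116.5] 11839 [ 0.5706 -0.0497  0.0155]
top bar 0.66 [335.8 250.  100.2  56.2] 1366 [ 0.5121 -0.0599  0.027 ]
top bar 0.44 [315.1 195.4  14.3  41.1] 291 [ 0.6533 -0.0133  0.0306]
top stop 0.86 [314.1 195.7  14.1  36.8] 275 [ 0.6546 -0.0136  0.0291]
top clamp 0.73 [324.6 230.8 157.6 113.5] 12093 [ 0.57   -0.0499  0.0155]
top clamp 0.6 [342.8 215.2  14.5  38.6] 385 [ 0.5747 -0.0863  0.1155]
top clamp_paddle 0.78 [342.3 212.8  13.4  37.9] 395 [ 0.5787 -0.0856  0.1146]
top clamp_hinge 0.95 [327.7 232.1 159.8 111.4] 11722 [ 0.5715 -0.0484  0.0155]
top clamp_hinge 0.21 [334.3 253.7  97.6  49.3] 1142 [ 0.5095 -0.0551  0.0271]
top pin 0.82 [325.9 230.5 156.1 111.7] 11474 [ 0.5727 -0.0468  0.0155]
top hex_key 0.52 [369.4 268.2  36.9  10.1] 92 [ 0.4728 -0.1527  0.0208]
top nose_line 0.8 [313.5 196.4  14.2  37.5] 308 [ 0.652  -0.0136  0.0304]
top nose_line 0.36 [326.9 231.4 161.2 113.5] 11376 [ 0.5728 -0.0489  0.0155]
side fixture 0.9 [298.9 244.6 166.9 144.8] 13387 [ 0.5735 -0.      0.0135]
side bar 0.86 [335.2 232.5  45.9  87.2] 1446 [ 0.5087 -0.0504  0.025 ]
side bar 0.64 [300.9 245.  163.9 148.4] 12879 [0.5743 0.0038 0.0135]
side stop 0.73 [335.1 232.4  49.2  85.1] 1375 [ 0.5075 -0.0464  0.0251]
side stop 0.65 [260.4 232.1  43.3  20.5] 499 [ 0.6516 -0.0088  0.0251]
side clamp 0.95 [299.4 187.1  56.5  32.9] 543 [ 0.5879 -0.0815  0.0979]
side clamp_paddle 0.63 [300.4 184.2  59.7  37.3] 580 [ 0.5867 -0.082   0.096 ]
side clamp_hinge 0.77 [299.4 243.3 167.4 148.6] 13182 [0.5743 0.0016 0.0135]
side pin 0.73 [299.9 244.3 165.7 147.4] 12863 [0.5747 0.0039 0.0135]
side pin 0.58 [259.9 235.2  45.7  26. ] 556 [ 0.6519 -0.0085  0.0237]
side nose_line 0.79 [258.9 232.8  47.1  20.5] 531 [ 0.6531 -0.0083  0.0244]
```

View pics/top_crop.png

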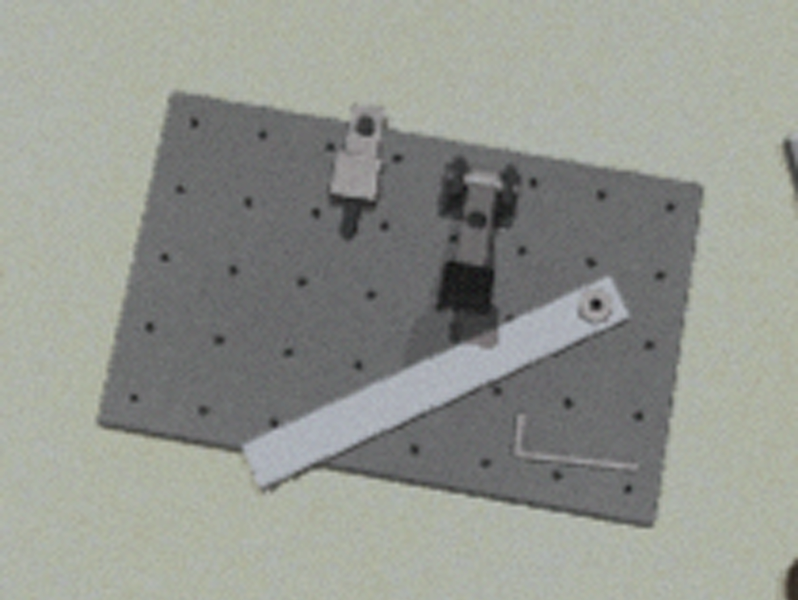

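View pics/side_crop.png

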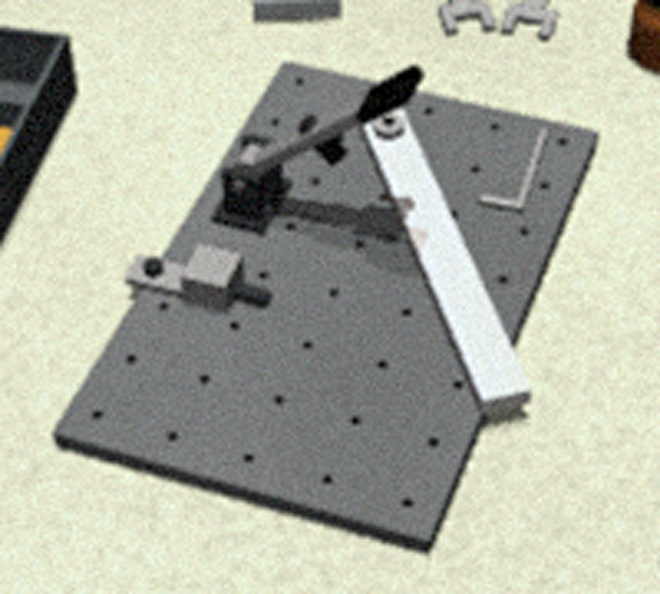

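```bash
python3 - <<'E'
from h import *
np.set_printoptions(precision=4,suppress=True)
for n in("top","side"):
    d=np.load(f"{n}0.npz")['d']
    # plate rect
    m=np.load(f"m_{n}_fixture.npy"); m=cv2.dilate(m.astype('uint8'),np.ones((5,5)))>0
    c=cloud(n,d,m);c=c[(abs(c[:,2]-0.0145)<0.006)]
    print(n,"plate",cv2.minAreaRect(c[:,:2].astype('f4')),np.median(c[:,2]))
    m=np.load(f"m_{n}_bar.npy");c=cloud(n,d,m);c=c[abs(c[:,2]-.026)<.004]
    r=cv2.minAreaRect(c[:,:2].astype('f4'));print("bar",r,cv2.boxPoints(r))
E
```

```text
top plate ((0.5721451640129089, -0.04835455119609833), (0.36050668358802795, 0.23107950389385223), 81.95852661132812) 0.015337617340538743
bar ((0.5177305936813354, -0.06994511187076569), (0.030690783634781837, 0.259942889213562), 27.66118812561035) [[ 0.4438  0.038 ]
 [ 0.5645 -0.1922]
 [ 0.5917 -0.1779]
 [ 0.471   0.0523]]
side plate ((0.5729682445526123, -0.048126786947250366), (0.36379584670066833, 0.2383231222629547), 81.7618179321289) 0.013495528445378928
bar ((0.5143620371818542, -0.06237037479877472), (0.031572505831718445, 0.24939069151878357), 27.683935165405273) [[ 0.4425  0.0407]
 [ 0.5583 -0.1801]
 [ 0.5863 -0.1655]
 [ 0.4704  0.0554]]
```

The bar looks swung about 0.6 rad from the plate's long side, more than the listed 0.25–0.42. I'll work everything out in the fixture frame.

```bash
cat >> h.py <<'E'
th=np.radians(-8.1)
ex=np.array([np.cos(th),np.sin(th)]);ey=np.array([-np.sin(th),np.cos(th)])
cen=np.array([.5724,-.0483]);pin=cen+.015*ex-.12*ey
def toF(P): P=np.atleast_2d(P);q=P[:,:2]-pin;return np.c_[q@ex,q@ey,P[:,2]-.015]
def toW(F): F=np.atleast_2d(F);return np.c_[pin+F[:,:1]*ex+F[:,1:2]*ey,F[:,2]+.015]
E
python3 - <<'E'
from h import *
np.set_printoptions(precision=4,suppress=True)
print("pin",pin)
for n in("top","side"):
    d=np.load(f"{n}0.npz")['d']
    print(n,"pin px",proj(n,toW([[0,0,.019]])), "corners",proj(n,toW([[-.13,-.06,0],[.1,-.06,0],[.1,.3,0],[-.13,.3,0]])))
    allm=np.ones((480,640),bool);c=toF(cloud(n,d,allm));
    s=c[(c[:,0]>0.0)&(c[:,0]<.11)&(c[:,1]>.0)&(c[:,1]<.25)&(c[:,2]>.004)&(c[:,2]<.2)]
    h=s[:,2]
    a=s[(s[:,1]>.12)]; 
    for lo,hi in((.004,.018),(.019,.03)):
        b=a[(a[:,2]>lo)&(a[:,2]<hi)]; print(" stop z",lo,hi,len(b),b.min(0),b.max(0),np.percentile(b,[5,50,95],axis=0))
    a=s[s[:,1]<.12]
    b=a[(a[:,2]>.035)&(a[:,2]<.05)];print(" cheeks",len(b),np.percentile(b,[5,50,95],axis=0))
    m=np.load(f"m_{n}_clamp_paddle.npy");c=toF(cloud(n,d,m));c=c[c[:,2]>.03]
    for x0 in np.arange(-.04,.09,.01):
        b=c[(c[:,0]>x0)&(c[:,0]<=x0+.01)]
        if len(b): print("  lever",round(x0+.005,3),len(b),np.median(b,axis=0))
    m=np.load(f"m_{n}_bar.npy");c=toF(cloud(n,d,m));c=c[abs(c[:,2]-.011)<.004]
    r=cv2.minAreaRect(c[:,:2].astype('f4'));print(" bar",cv2.boxPoints(r))
    # line fit
    vx=cv2.fitLine(c[:,:2].astype('f4'),cv2.DIST_HUBER,0,.001,.001).ravel();print(vx)
E
```

```text
pin [ 0.5703 -0.1692]
top pin px [[375.9834 229.9564]] corners [[391.4577 288.086 ]
 [404.549  198.2203]
 [264.3657 173.4261]
 [244.5558 260.9118]]
 stop z 0.004 0.018 204 [0.0031 0.1213 0.004 ] [0.1092 0.2455 0.018 ] [[0.0188 0.1462 0.0042]
 [0.0787 0.1666 0.0072]
 [0.1061 0.2254 0.0142]]
 stop z 0.019 0.03 144 [0.0402 0.1507 0.0195] [0.07   0.1809 0.029 ] [[0.0418 0.1523 0.0213]
 [0.0551 0.1657 0.0246]
 [0.0686 0.1788 0.0273]]
 cheeks 122 [[0.0495 0.0656 0.0378]
 [0.0603 0.0846 0.0422]
 [0.0714 0.104  0.0474]]
  lever -0.035 44 [-0.0351  0.0845  0.128 ]
  lever -0.025 47 [-0.0253  0.0857  0.1202]
  lever -0.015 34 [-0.0155  0.0843  0.111 ]
  lever -0.005 24 [-0.0052  0.0838  0.1009]
  lever 0.005 23 [0.0045 0.085  0.0924]
  lever 0.015 28 [0.015  0.0846 0.0835]
  lever 0.025 21 [0.0237 0.0847 0.0796]
  lever 0.035 21 [0.0356 0.0856 0.0641]
  lever 0.045 21 [0.0452 0.0839 0.0557]
  lever 0.055 23 [0.0558 0.0855 0.0468]
  lever 0.065 25 [0.0644 0.0844 0.0435]
  lever 0.075 1 [0.0705 0.0871 0.038 ]
 bar [[-0.1545  0.1874]
 [-0.0026 -0.0236]
 [ 0.0223 -0.0056]
 [-0.1296  0.2053]]
[ 0.5
[... 436 characters left out ...]
48]]
 cheeks 150 [[0.0461 0.0678 0.0364]
 [0.0606 0.0928 0.0407]
 [0.072  0.1059 0.0484]]
  lever -0.035 51 [-0.0352  0.0949  0.1249]
  lever -0.025 55 [-0.0252  0.0962  0.1161]
  lever -0.015 38 [-0.0148  0.0916  0.1069]
  lever -0.005 40 [-0.0044  0.092   0.0951]
  lever 0.005 75 [0.0054 0.0904 0.0723]
  lever 0.015 48 [0.015  0.0922 0.0794]
  lever 0.025 32 [0.0243 0.0914 0.071 ]
  lever 0.035 36 [0.0355 0.0921 0.0607]
  lever 0.045 35 [0.0452 0.0921 0.0515]
  lever 0.055 33 [0.0557 0.0907 0.0425]
  lever 0.065 29 [0.0634 0.087  0.0414]
  lever 0.075 1 [0.0703 0.0868 0.0374]
 bar [[-0.1562  0.1898]
 [-0.0104 -0.0125]
 [ 0.0152  0.006 ]
 [-0.1306  0.2083]]
[ 0.5839 -0.8118 -0.0765  0.1073]
```

Fixture-frame results:
- **Stop:** face at x≈40 mm, y≈167 mm.
- **Clamp:** hinge at (60, 85) mm, lever at about 0.73 rad.
- **Bar:** swing about 0.62 rad, hole on the pin.

Next I move over beside the push point.

```bash
python3 -m pendant '[[[0.038,-0.043,0],[0,0,0],0],[[0.038,-0.043,0],[0,0,0],0],[[0.038,-0.043,0],[0,0,0],0],[[0.038,-0.043,0],[0,0,0],0],[[0.038,-0.043,0],[0,0,0],0],[[0.038,-0.043,0],[0,0,0],0],[[0.038,-0.043,0],[0,0,0],0],[[0.038,-0.043,0],[0,0,0],0],[[0.038,-0.043,0],[0,0,0],0],[[0.038,-0.043,0],[0,0,0],0]]' 20
python3 -m pendant '[[[0,0,0.006],[0,0,-10],0],[[0,0,0.006],[0,0,-10],0],[[0,0,0.006],[0,0,-10],0],[[0,0,0.006],[0,0,-10],0],[[0,0,0.006],[0,0,-10],0],[[0,0,0.006],[0,0,-10],0],[[0,0,0.006],[0,0,-10],0],[[0,0,0.006],[0,0,-10],0],[[0,0,0.006],[0,0,-10],0]]'
cat >> h.py <<'E'
def st():
    s=arm.observe();R=cv2.Rodrigues(np.array(s['ee_rot']))[0]
    print("t",round(s['clock'],2),"pos",np.round(s['position'],4),"F",np.round(toF(s['position'])[0],4),"force",np.round(s['force'],2),"tx deg",round(np.degrees(np.arctan2(R[1,0],R[0,0])),1),"ty deg",round(np.degrees(np.arctan2(R[1,1],R[0,1])),1),"tz",np.round(R[:,2],3),"w",round(float(s['width']),3));return s,R
def go(P):
    s,R=st();print("tool delta",np.round(R.T@(np.array(P)-s['position']),4))
E
python3 -c "
from h import *
np.set_printoptions(precision=4,suppress=True)
P=toW([[-.165,.146,.05]])[0];print(P);go(P)
print(arm.observe()['joints'])"
```

```text
clock: 2.35
position: [0.4275, 0.0003, 0.2271]
ee_rot: [3.055, 0.732, 0.002]
force: [1.6, -0.7, -0.4]
width: 0.007
clock: 3.48
position: [0.4273, -0.0015, 0.1727]
ee_rot: [1.634, 2.682, 0.0]
force: [0.1, 0.2, -0.4]
width: 0.006
[ 0.4276 -0.0014  0.065 ]
t 3.48 pos [ 0.4273 -0.0015  0.1727] F [-0.1653  0.1459  0.1577] force [ 0.07  0.17 -0.36] tx deg 117.3 ty deg 27.3 tz [ 0. -0. -1.] w 0.006
tool delta [-0.      0.0003  0.1077]
[ 0.3785  0.2328 -0.5816  2.0635  0.1643  0.8888  0.1817]
```

```bash
python3 -m pendant '[[[0,0,0.03],[0,0,0],0],[[0,0,0.03],[0,0,0],0],[[0,0,0.03],[0,0,0],0],[[0,0,0.03],[0,0,0],0],[[0,0,0.02],[0,0,0],0],[[0,0,0.012],[0,0,0],0],[[0,0,0],[0,0,0],0],[[0,0,0],[0,0,0],0]]'
python3 -c "
from h import *
st()
for n in('top','side'):
    p,d=arm.get_image(n);c=p[150:310,220:430] if n=='top' else p[150:330,230:430]
    b=cv2.resize(c,None,fx=2.4,fy=2.4,interpolation=cv2.INTER_CUBIC)[:,:,::-1]
    cv2.imwrite(f'pics/{n}1.png',np.clip(b*1.7,0,255).astype('uint8'))
"
```

```text
clock: 4.47
position: [0.4277, -0.0014, 0.0213]
ee_rot: [1.642, 2.677, 0.001]
force: [0.2, 0.9, 0.1]
width: 0.003
t 4.47 pos [ 0.4277 -0.0014  0.0213] F [-0.1649  0.1461  0.0063] force [0.21 0.88 0.15] tx deg 117.0 ty deg 27.0 tz [ 0.001 -0.    -1.   ] w 0.003
```

View pics/side1.png

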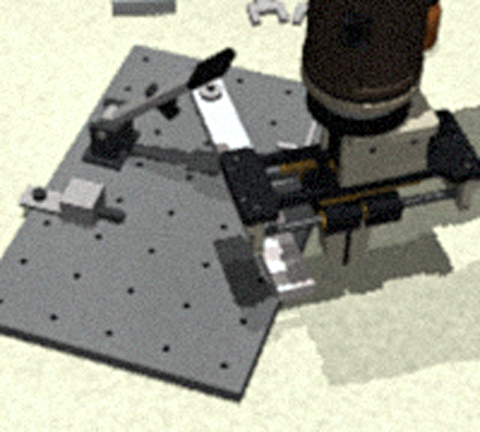

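View pics/top1.png

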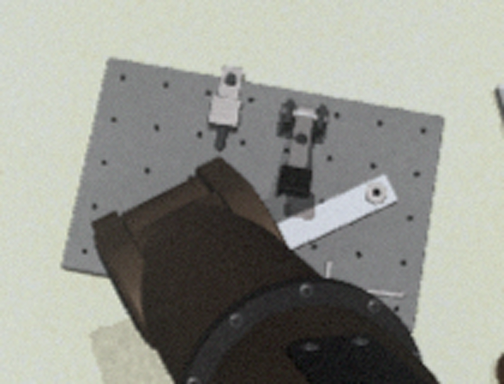

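```bash
python3 -m pendant '[[[0,0.006,0.0015],[0,0,0],0],[[0,0.006,0],[0,0,0],0],[[0.0018,0.0113,0],[0,0,3],0],[[0.0018,0.0113,0],[0,0,3],0],[[0.0018,0.0113,0],[0,0,3],0],[[0.0018,0.0113,0],[0,0,3],0],[[0.0018,0.0113,0],[0,0,3],0],[[0.0018,0.0113,0],[0,0,3],0]]'
python3 -c "
from h import *
st()
for n in('top','side'):
    p,d=arm.get_image(n);c=p[150:310,220:430] if n=='top' else p[150:330,230:430]
    b=cv2.resize(c,None,fx=2.4,fy=2.4,interpolation=cv2.INTER_CUBIC)[:,:,::-1]
    cv2.imwrite(f'pics/{n}2.png',np.clip(b*1.7,0,255).astype('uint8'))
"
```

```text
clock: 5.58
position: [0.4983, 0.037, 0.0192]
ee_rot: [-2.043, -2.387, 0.001]
force: [-0.5, -0.7, -0.1]
width: 0.003
t 5.58 pos [0.4983 0.037  0.0192] F [-0.1003  0.194   0.0042] force [-0.46 -0.67 -0.07] tx deg 98.9 ty deg 8.9 tz [-0. -0. -1.] w 0.003
```

View pics/side2.png

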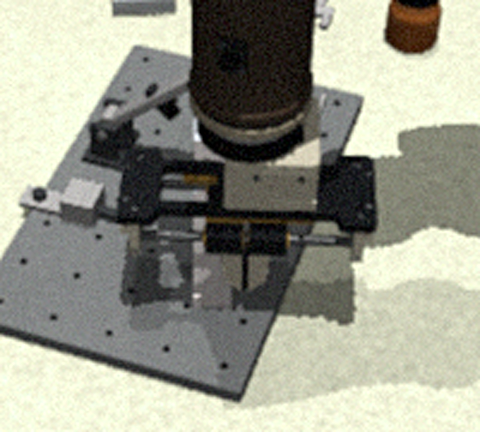

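```bash
python3 -m pendant '[[[0.0012,0.0076,0],[0,0,2],0],[[0.0012,0.0076,0],[0,0,2],0],[[0.0012,0.0076,0],[0,0,2],0],[[0.0012,0.0076,0],[0,0,2],0],[[0.0006,0.0038,0],[0,0,1],0],[[0.0003,0.0019,0],[0,0,0.5],0],[[0,0,0],[0,0,0],0]]'
python3 -c "
from h import *
st()
for n in('top','side'):
    p,d=arm.get_image(n);c=p[150:310,220:430] if n=='top' else p[170:300,230:380]
    b=cv2.resize(c,None,fx=4,fy=4,interpolation=cv2.INTER_CUBIC)[:,:,::-1]
    cv2.imwrite(f'pics/{n}3.png',np.clip(b*1.7,0,255).astype('uint8')[:600,:800])
"
```

```text
clock: 6.55
position: [0.5334, 0.0456, 0.0192]
ee_rot: [2.232, 2.211, 0.0]
force: [0.3, 0.5, 0.4]
width: 0.001
t 6.55 pos [0.5334 0.0456 0.0192] F [-0.0669  0.2074  0.0042] force [0.33 0.47 0.39] tx deg 89.5 ty deg -0.5 tz [ 0.  0. -1.] w 0.001
```

View pics/side3.png

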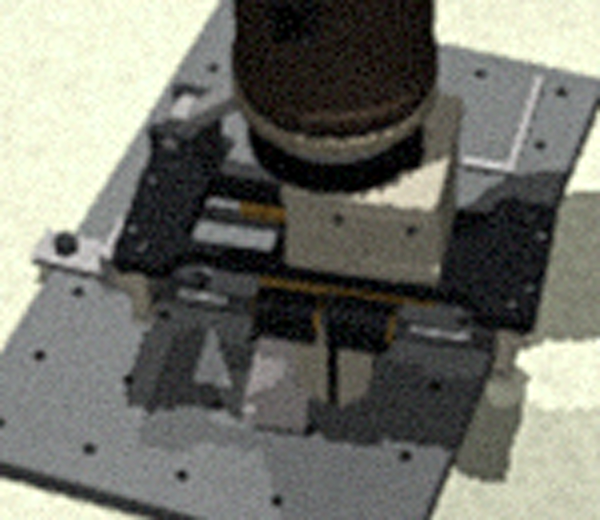

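```bash
python3 -m pendant '[[[0.0003,0.0021,0],[0,0,0.55],0],[[0.0003,0.0021,0],[0,0,0.55],0],[[0.0003,0.0021,0],[0,0,0.55],0],[[0.0003,0.0021,0],[0,0,0.55],0],[[0.0003,0.0021,0],[0,0,0.55],0],[[0.0003,0.0021,0],[0,0,0.55],0],[[0.0003,0.0021,0],[0,0,0.55],0]]'
python3 -c "
from h import *
st()"
python3 -m pendant '[[[0.0002,0.001,0],[0,0,0.27],0],[[0.0002,0.001,0],[0,0,0.27],0],[[0.0002,0.001,0],[0,0,0.27],0],[[0.0002,0.001,0],[0,0,0.27],0]]'
```

```text
clock: 7.52
position: [0.5482, 0.0471, 0.0192]
ee_rot: [2.305, 2.134, -0.0]
force: [-0.5, 0.6, 0.6]
width: 0.008
t 7.53 pos [0.5482 0.0471 0.0192] F [-0.0524  0.211   0.0042] force [-0.55  0.57  0.62] tx deg 85.6 ty deg -4.4 tz [-0. -0. -1.] w 0.008
clock: 8.02
position: [0.5522, 0.0475, 0.0192]
ee_rot: [2.325, 2.113, -0.0]
force: [-1.1, -0.1, 0.1]
width: 0.002
```

```bash
python3 -m pendant '[[[0.0001,0.0005,0],[0,0,0.13],0],[[0.0001,0.0005,0],[0,0,0.13],0]]'|grep -E "pos|force"
python3 -m pendant '[[[0.0001,0.0005,0],[0,0,0.13],0],[[0.0001,0.0005,0],[0,0,0.13],0]]'|grep -E "pos|force"
```

```text
position: [0.5532, 0.0476, 0.0192]
force: [-1.0, 0.2, 0.6]
position: [0.5542, 0.0477, 0.0192]
force: [-1.0, -0.6, 0.3]
```

```bash
python3 -c "
from h import *
for n in('top','side'):
    p,d=arm.get_image(n);c=p[150:310,220:430] if n=='top' else p[190:290,230:350]
    b=cv2.resize(c,None,fx=5 if n=='side' else 3.7,fy=5 if n=='side' else 3.7,interpolation=cv2.INTER_CUBIC)[:,:,::-1]
    cv2.imwrite(f'pics/{n}4.png',np.clip(b*1.9,0,255).astype('uint8')[:600,:800])
"
```

```text
(no output)
```

View pics/side4.png

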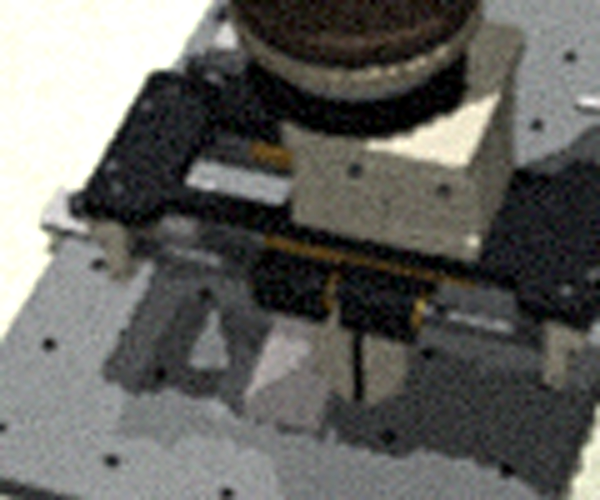

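View pics/top4.png

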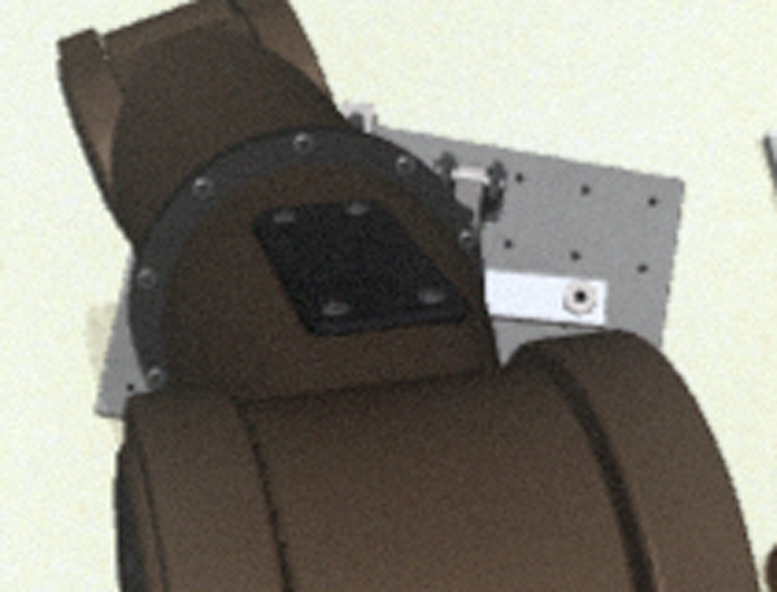

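The side picture shows the bar's end at (290,380) right against the fingers at (365,350). The top picture shows the bar almost parallel to the plate's long side. I keep feeling forward.

```bash
for i in 1; do python3 -m pendant '[[[0.0001,0.0005,0],[0,0,0.13],0],[[0.0001,0.0005,0],[0,0,0.13],0]]'|grep -E "pos|force"; done
python3 -m pendant '[[[0.0001,0.0005,0],[0,0,0.13],0],[[0.0001,0.0005,0],[0,0,0.13],0]]'|grep -E "pos|force"
```

```text
position: [0.5552, 0.0478, 0.0192]
force: [-0.7, -0.8, 0.7]
position: [0.5562, 0.0479, 0.0192]
force: [-0.9, -0.4, 0.1]
```

```bash
python3 -m pendant '[[[0.0001,0.0005,0],[0,0,0.13],0],[[0.0001,0.0005,0],[0,0,0.13],0]]'|grep -E "pos|force"
python3 -m pendant '[[[0.0001,0.0005,0],[0,0,0.13],0],[[0.0001,0.0005,0],[0,0,0.13],0]]'|grep -E "pos|force"
```

```text
position: [0.5573, 0.048, 0.0192]
force: [-0.7, -0.0, 0.9]
position: [0.5583, 0.0481, 0.0192]
force: [-0.3, 1.1, -0.8]
```

```bash
python3 -m pendant '[[[0.0001,0.0005,0],[0,0,0.13],0],[[0.0001,0.0005,0],[0,0,0.13],0]]'|grep -E "pos|force"
python3 -m pendant '[[[0.0001,0.0005,0],[0,0,0.13],0],[[0.0001,0.0005,0],[0,0,0.13],0]]'|grep -E "clock|pos|force"
```

```text
position: [0.5593, 0.0481, 0.0192]
force: [-1.2, -1.1, -0.6]
clock: 10.12
position: [0.5603, 0.0482, 0.0192]
force: [-1.0, -0.3, 0.4]
```

```bash
python3 -m pendant '[[[0.0001,0.0005,0],[0,0,0.13],0],[[0.0001,0.0005,0],[0,0,0.13],0]]'|grep -E "pos|force"
python3 -m pendant '[[[0.0001,0.0005,0],[0,0,0.13],0],[[0.0001,0.0005,0],[0,0,0.13],0]]'|grep -E "clock|pos|force"
```

```text
position: [0.5613, 0.0483, 0.0192]
force: [-0.5, -0.0, 0.3]
clock: 10.62
position: [0.5623, 0.0483, 0.0192]
force: [-0.7, -0.5, 0.2]
```

```bash
python3 -m pendant '[[[0.0001,0.0005,0],[0,0,0.13],0],[[0.0001,0.0005,0],[0,0,0.13],0]]'|grep -E "pos|force"
```

```text
position: [0.5634, 0.0484, 0.0192]
force: [-0.9, -0.1, 1.1]
```

```bash
python3 -m pendant '[[[0.0001,0.0005,0],[0,0,0.13],0],[[0.0001,0.0005,0],[0,0,0.13],0]]'|grep -E "pos|force"
```

```text
position: [0.5644, 0.0485, 0.0192]
force: [-1.9, -0.7, 0.8]
```

```bash
python3 -m pendant '[[[0.0001,0.0005,0],[0,0,0.13],0],[[0.0001,0.0005,0],[0,0,0.13],0]]'|grep -E "pos|force"; python3 -c "
from h import *
st()"
```

```text
position: [0.5654, 0.0485, 0.0192]
force: [0.0, -0.1, -0.1]
t 11.38 pos [0.5654 0.0485 0.0192] F [-0.0356  0.2149  0.0042] force [ 0.03 -0.06 -0.13] tx deg 81.2 ty deg -8.8 tz [ 0. -0. -1.] w 0.004
```

```bash
python3 -m pendant '[[[0.0001,0.0005,0],[0,0,0.13],0],[[0.0001,0.0005,0],[0,0,0.13],0]]'|grep -E "pos|force"
```

```text
position: [0.5664, 0.0485, 0.0192]
force: [0.2, 0.7, 0.1]
```

```bash
python3 -m pendant '[[[0.0001,0.0005,0],[0,0,0.13],0],[[0.0001,0.0005,0],[0,0,0.13],0]]'|grep -E "pos|force"
```

```text
position: [0.5674, 0.0485, 0.0192]
force: [-1.6, 0.5, -0.2]
```

```bash
python3 -m pendant '[[[0.0001,0.0005,0],[0,0,0.13],0],[[0.0001,0.0005,0],[0,0,0.13],0]]'|grep -E "pos|force"
```

```text
position: [0.5685, 0.0486, 0.0192]
force: [-0.6, -0.3, 0.4]
```

```bash
python3 -m pendant '[[[0.0001,0.0005,0],[0,0,0.13],0],[[0.0001,0.0005,0],[0,0,0.13],0]]'|grep -E "pos|force"; python3 -c "
from h import *
st()"
```

```text
position: [0.5695, 0.0487, 0.0192]
force: [-0.4, -0.2, 0.4]
t 12.38 pos [0.5695 0.0487 0.0192] F [-0.0315  0.2156  0.0042] force [-0.38 -0.21  0.43] tx deg 80.1 ty deg -9.9 tz [ 0. -0. -1.] w 0.007
```

```bash
python3 -m pendant '[[[0.0001,0.0004,0],[0,0,0.1],0],[[0.0001,0.0004,0],[0,0,0.1],0]]'|grep -E "pos|force"
```

```text
position: [0.5703, 0.0487, 0.0192]
force: [-0.7, -0.0, 0.5]
```

```bash
python3 -m pendant '[[[0.0001,0.0004,0],[0,0,0.1],0],[[0.0001,0.0004,0],[0,0,0.1],0]]'|grep -E "pos|force"
```

```text
position: [0.5711, 0.0487, 0.0192]
force: [0.1, -0.3, 1.5]
```

```bash
python3 -m pendant '[[[0.0001,0.0004,0],[0,0,0.1],0],[[0.0001,0.0004,0],[0,0,0.1],0]]'|grep -E "pos|force"
```

```text
position: [0.5719, 0.0488, 0.0192]
force: [-1.2, 0.1, 1.0]
```

```bash
python3 -m pendant '[[[0.0001,0.0004,0],[0,0,0.1],0],[[0.0001,0.0004,0],[0,0,0.1],0]]'|grep -E "pos|force"; python3 -c "
from h import *
st()"
```

```text
position: [0.5727, 0.0488, 0.0192]
force: [-0.5, -0.3, -0.1]
t 13.38 pos [0.5727 0.0488 0.0192] F [-0.0284  0.2162  0.0042] force [-0.53 -0.28 -0.15] tx deg 79.3 ty deg -10.7 tz [-0. -0. -1.] w 0.004
```

```bash
python3 -c "
from h import *
print(toF(ray_z('top',[[311.3,213]],.021)), toF(ray_z('side',[[200+270/3.3,150+296/3.3]],.021)))"
python3 -m pendant '[[[0.0001,0.0004,0],[0,0,0.1],0],[[0.0001,0.0004,0],[0,0,0.1],0]]'|grep -E "pos|force"
```

```text
[[0.01706684 0.16287503 0.006     ]] [[0.01830714 0.16439934 0.006     ]]
position: [0.5736, 0.0489, 0.0192]
force: [-1.3, -0.9, 0.2]
```

```bash
python3 -m pendant '[[[0.0001,0.0004,0],[0,0,0.1],0],[[0.0001,0.0004,0],[0,0,0.1],0]]'|grep -E "pos|force"
```

```text
position: [0.5744, 0.0489, 0.0192]
force: [-0.5, -1.1, 1.2]
```

```bash
python3 -m pendant '[[[0.0001,0.0004,0],[0,0,0.1],0],[[0.0001,0.0004,0],[0,0,0.1],0]]'|grep -E "pos|force"
```

```text
position: [0.5753, 0.0489, 0.0192]
force: [-0.8, -1.3, 1.1]
```

```bash
python3 -m pendant '[[[0.0001,0.0004,0],[0,0,0.1],0],[[0.0001,0.0004,0],[0,0,0.1],0]]'|grep -E "pos|force"; python3 -c "
from h import *
st()"
```

```text
position: [0.5761, 0.049, 0.0192]
force: [-0.9, -0.5, 0.8]
t 14.38 pos [0.5761 0.049  0.0192] F [-0.0251  0.2169  0.0042] force [-0.92 -0.51  0.77] tx deg 78.5 ty deg -11.5 tz [ 0. -0. -1.] w 0.004
```

```bash
python3 -m pendant '[[[0,0.0004,0],[0,0,0],0],[[0,0.0004,0],[0,0,0],0]]'|grep -E "pos|force"
```

```text
position: [0.5768, 0.0489, 0.0192]
force: [-1.4, -0.7, 0.6]
```

```bash
python3 -c "
from h import *
for n in('top','side'):
    p,d=arm.get_image(n);c=p[150:310,220:430] if n=='top' else p[190:290,230:350]
    b=cv2.resize(c,None,fx=5 if n=='side' else 3.7,fy=5 if n=='side' else 3.7,interpolation=cv2.INTER_CUBIC)[:,:,::-1]
    cv2.imwrite(f'pics/{n}5.png',np.clip(b*1.9,0,255).astype('uint8')[:600,:800])
"
```

```text
(no output)
```

View pics/side5.png

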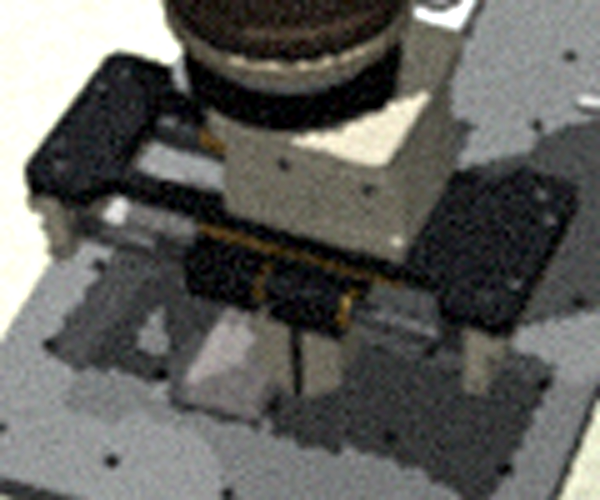

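View pics/top5.png

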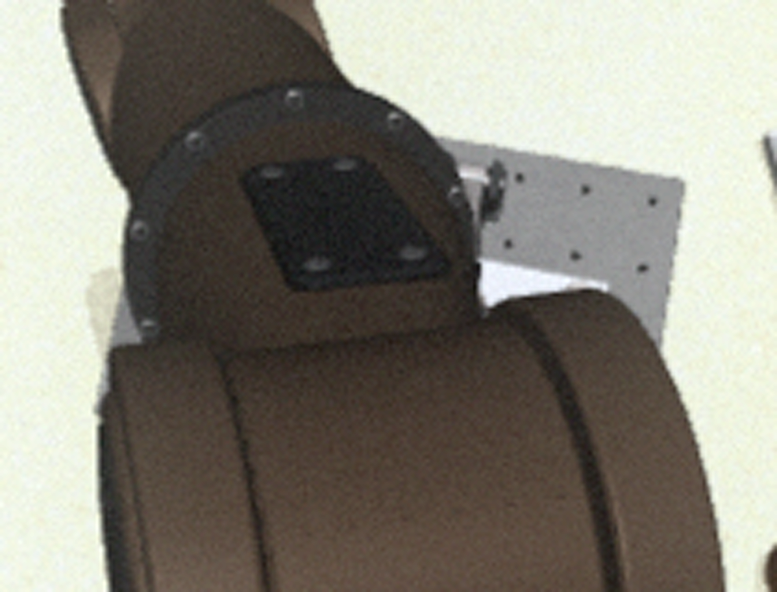

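```bash
python3 -m pendant '[[[0,0.0004,0],[0,0,0],0],[[0,0.0004,0],[0,0,0],0]]'|grep -E "pos|force"
```

```text
position: [0.5776, 0.0488, 0.0192]
force: [-0.6, 0.1, 0.8]
```

```bash
python3 -m pendant '[[[0,0.0004,0],[0,0,0.1],0],[[0,0.0004,0],[0,0,0],0]]'|grep -E "pos|force"
```

```text
position: [0.5784, 0.0487, 0.0192]
force: [0.1, 0.9, 0.3]
```

```bash
python3 -m pendant '[[[0,0.0004,0],[0,0,0.1],0],[[0,0.0004,0],[0,0,0],0]]'|grep -E "pos|force"
```

```text
position: [0.579, 0.0486, 0.0192]
force: [-2.3, 2.3, 0.9]
```

```bash
python3 -m pendant '[[[0,0.0004,0],[0,0,0.1],0],[[0,0.0004,0],[0,0,0],0]]'|grep -E "pos|force"
```

```text
position: [0.5794, 0.0485, 0.0191]
force: [-4.6, 2.5, 1.9]
```

```bash
python3 -m pendant '[[[0,0.0004,0],[0,0,0.1],0],[[0,0.0004,0],[0,0,0],0]]'|grep -E "pos|force"
```

```text
position: [0.5796, 0.0485, 0.019]
force: [-6.6, 2.6, 3.3]
```

```bash
python3 -m pendant '[[[0,0.0004,0],[0,0,0.1],0],[[0,0.0004,0],[0,0,0],0]]'|grep -E "pos|force"; python3 -c "
from h import *
st()"
```

```text
position: [0.5798, 0.0484, 0.0189]
force: [-8.8, 2.5, 5.6]
t 16.23 pos [0.5798 0.0484 0.0189] F [-0.0213  0.2168  0.0039] force [-8.81  2.49  5.55] tx deg 78.1 ty deg -11.9 tz [-0.003  0.    -1.   ] w 0.001
```

```bash
python3 -m pendant '[[[0,0,0],[0,0,0],0],[[0,0,0],[0,0,0],0]]'|grep -E "pos|force";python3 -m pendant '[[[0,0,0],[0,0,0],0],[[0,0,0],[0,0,0],0],[[0,0,0],[0,0,0],0],[[0,0,0],[0,0,0],0],[[0,0,0],[0,0,0],0],[[0,0,0],[0,0,0],0],[[0,0,0],[0,0,0],0],[[0,0,0],[0,0,0],0]]'|grep -E "clock|pos|force"
```

```text
position: [0.5798, 0.0485, 0.019]
force: [-7.7, 3.1, 4.0]
clock: 17.48
position: [0.5798, 0.0485, 0.019]
force: [-7.9, 3.1, 3.9]
```

```bash
python3 -m pendant '[[[0,-0.0004,0],[0,0,0],0],[[0,-0.0004,0],[0,0,0],0],[[0,-0.0004,0],[0,0,0],0],[[0,-0.0004,0],[0,0,0],0],[[0,-0.0005,0],[0,0,0],0],[[0,-0.0006,0],[0,0,0],0],[[0,-0.001,0],[0,0,0],0],[[0,-0.004,0],[0,0,0],0],[[0,-0.01,0],[0,0,0],0],[[0,-0.015,0],[0,0,0],0]]'|grep -E "clock|pos|force"
python3 -m pendant '[[[0,-0.01,-0.02],[0,0,0],0],[[0,0,-0.04],[0,0,0],0],[[0,0,-0.05],[0,0,0],0],[[0,0,-0.05],[0,0,0],0],[[0,0,-0.05],[0,0,0],0],[[0,0,0],[0,0,0],0]]'|grep -E "clock|pos|force"
python3 -c "
from h import *
go(toW([[-.045,.085,.175]])[0])
for n in('top','side'):
    p,d=arm.get_image(n);c=p[150:310,220:430] if n=='top' else p[150:300,210:390]
    b=cv2.resize(c,None,fx=4 if n=='side' else 3.7,fy=4 if n=='side' else 3.7,interpolation=cv2.INTER_CUBIC)[:,:,::-1]
    cv2.imwrite(f'pics/{n}6.png',np.clip(b*1.7,0,255).astype('uint8')[:600,:800])
"
```

```text
clock: 18.73
position: [0.5488, 0.0547, 0.0192]
force: [1.0, 0.7, 0.6]
clock: 19.48
position: [0.541, 0.0576, 0.2331]
force: [0.4, 0.2, -1.3]
t 19.48 pos [0.541  0.0576 0.2331] F [-0.061   0.2204  0.2181] force [ 0.39  0.24 -1.29] tx deg 78.0 ty deg -12.0 tz [ 0.007  0.001 -1.   ] w 0.003
tool delta [-0.1342  0.0248  0.043 ]
```

View pics/side6.png

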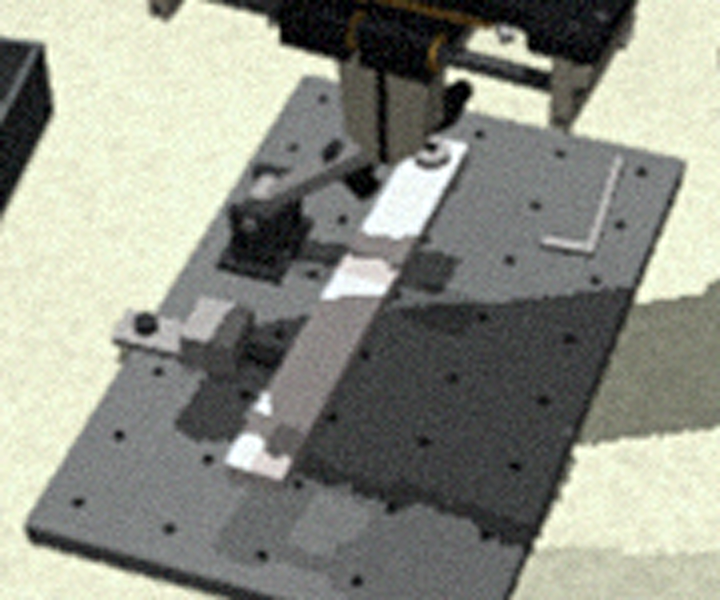

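View pics/top6.png

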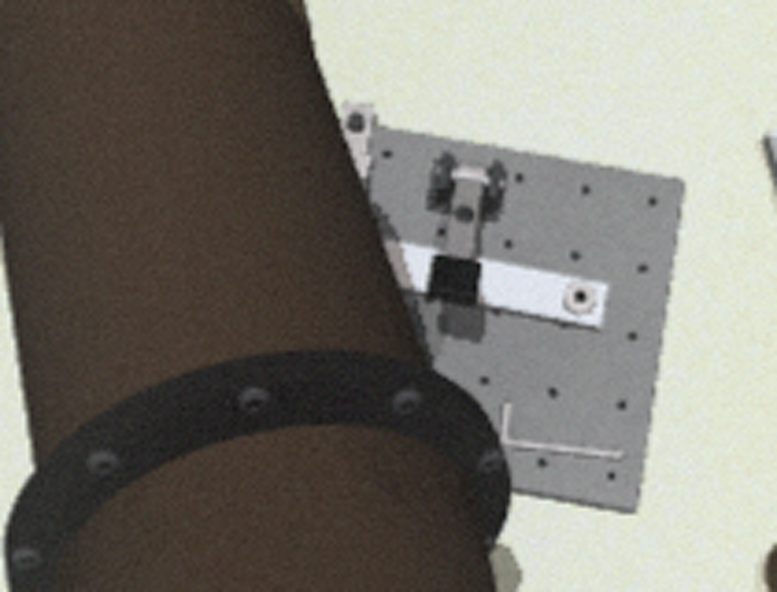

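The side picture shows the bar's side at (300,330) against the nose tip at (270,340), with the lever still raised and the hex key in place at (580,240). Next I go above the paddle.

```bash
python3 -m pendant '[[[0,0,0],[0,0,-4],0],[[-0.03,0,0],[0,0,0],0],[[-0.03,0.01,0],[0,0,0],0],[[-0.03,0.01,0],[0,0,0],0],[[-0.03,0.01,0],[0,0,0],0],[[-0.015,0,0],[0,0,0],0],[[0,0,0],[0,0,0],0]]'|grep -E "clock|pos|force"
python3 -c "
from h import *
go(toW([[-.030,.086,.14]])[0])"
```

```text
clock: 20.45
position: [0.5496, -0.0816, 0.2281]
force: [-0.9, -0.4, -0.3]
t 20.45 pos [ 0.5496 -0.0816  0.2281] F [-0.0329  0.0839  0.2131] force [-0.91 -0.36 -0.26] tx deg 81.9 ty deg -8.1 tz [-0.002  0.    -1.   ] w 0.007
tool delta [0.0022 0.0031 0.0731]
```

```bash
python3 -m pendant '[[[0.001,0.002,0.02],[0,0,0],0],[[0.001,0.001,0.02],[0,0,0],0],[[0,0,0.015],[0,0,0],0],[[0,0,0.01],[0,0,0],0],[[0,0,0.005],[0,0,0],0],[[0,0,0],[0,0,0],0]]'|grep -E "clock|pos|force"
python3 -c "
from h import *
st()
for n in('side','top'):
    p,d=arm.get_image(n);c=p[130:280,240:400] if n=='side' else p[150:310,220:430]
    b=cv2.resize(c,None,fx=4 if n=='side' else 3,fy=4 if n=='side' else 3,interpolation=cv2.INTER_CUBIC)[:,:,::-1]
    cv2.imwrite(f'pics/{n}7.png',np.clip(b*1.7,0,255).astype('uint8')[:600,:800])
"
```

```text
clock: 21.2
position: [0.554, -0.0794, 0.1592]
force: [-0.5, 0.3, -0.2]
t 21.2 pos [ 0.554  -0.0794  0.1592] F [-0.0289  0.0866  0.1442] force [-0.49  0.33 -0.22] tx deg 82.0 ty deg -8.0 tz [-0.  0. -1.] w 0.004
```

View pics/side7.png

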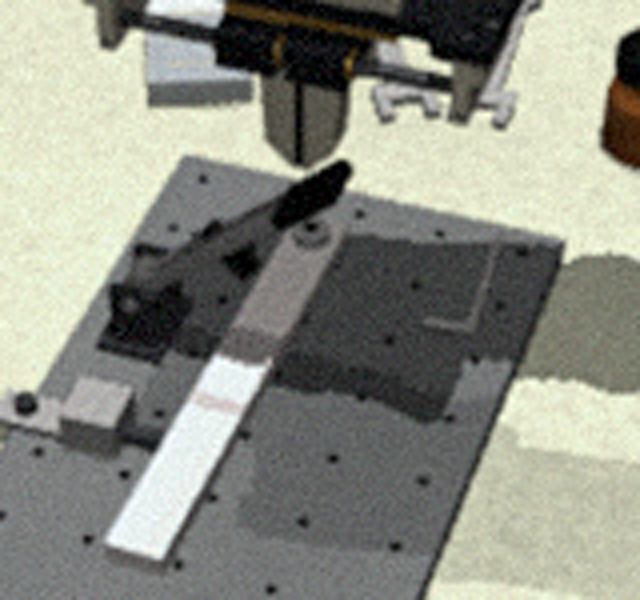

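```bash
python3 -m pendant '[[[0,-0.0005,0.005],[0,0,0],0],[[0,-0.0005,0.005],[0,0,0],0],[[0,-0.001,0.004],[0,0,0],0],[[0,-0.001,0.004],[0,0,0],0],[[0,-0.002,0.004],[0,0,0],0],[[0,-0.003,0.004],[0,0,0],0]]'|grep -E "clock|pos|force"
python3 -c "
from h import *
st()"
```

```text
clock: 22.05
position: [0.546, -0.0783, 0.1331]
force: [-0.5, -0.6, 2.4]
t 22.05 pos [ 0.546  -0.0783  0.1331] F [-0.0369  0.0866  0.1181] force [-0.51 -0.62  2.4 ] tx deg 82.0 ty deg -8.0 tz [ 0. -0. -1.] w 0.006
```

```bash
python3 -m pendant '[[[0,-0.003,0.005],[0,0,0],0],[[0,-0.003,0.005],[0,0,0],0],[[0,-0.003,0.0053],[0,0,0],0],[[0,-0.003,0.0053],[0,0,0],0],[[0,-0.0027,0.0053],[0,0,0],0],[[0,-0.002,0.0057],[0,0,0],0],[[0,-0.002,0.0057],[0,0,0],0],[[0,-0.002,0.0057],[0,0,0],0]]'|grep -E "clock|pos|force"
python3 -c "
from h import *
st()
for n in('side',):
    p,d=arm.get_image(n);c=p[130:280,240:400]
    b=cv2.resize(c,None,fx=4,fy=4,interpolation=cv2.INTER_CUBIC)[:,:,::-1]
    cv2.imwrite(f'pics/{n}8.png',np.clip(b*1.7,0,255).astype('uint8')[:600,:800])
"
```

```text
clock: 23.05
position: [0.5253, -0.0755, 0.0898]
force: [-0.9, -0.5, 2.5]
t 23.05 pos [ 0.5253 -0.0755  0.0898] F [-0.0578  0.0864  0.0748] force [-0.85 -0.51  2.53] tx deg 82.0 ty deg -8.0 tz [-0. -0. -1.] w 0.003
```

View pics/side8.png

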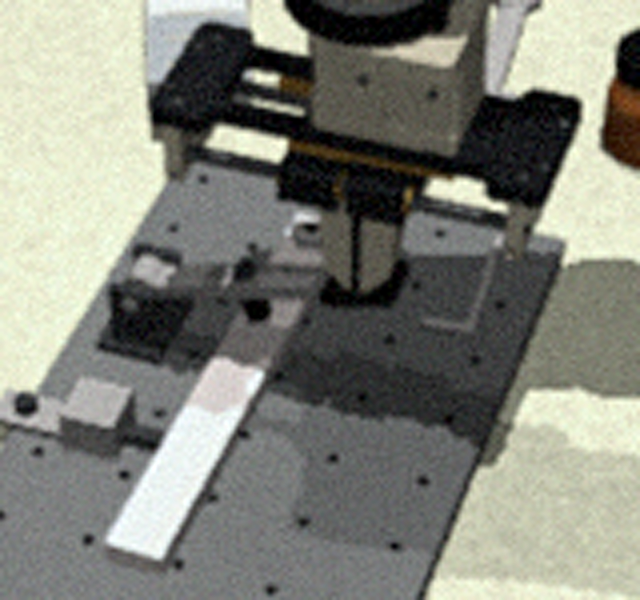

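The fingers sit centred on the paddle at (365,285), the lever is following them down, and the bar still touches the nose at (160,440).

```bash
python3 -m pendant '[[[0,-0.001,0.005],[0,0,0],0],[[0,-0.001,0.005],[0,0,0],0],[[0,-0.001,0.005],[0,0,0],0],[[0,-0.0005,0.005],[0,0,0],0],[[0,0,0.004],[0,0,0],0],[[0,0,0.003],[0,0,0],0],[[0,0,0.002],[0,0,0],0]]'|grep -E "clock|pos|force"
```

```text
clock: 23.98
position: [0.522, -0.075, 0.061]
force: [-1.9, -0.2, 1.9]
```

```bash
python3 -m pendant '[[[0,0,0.001],[0,0,0],0],[[0,0,0.001],[0,0,0],0]]'|grep -E "clock|pos|force"
```

```text
clock: 24.22
position: [0.5221, -0.0751, 0.0592]
force: [-1.1, 0.6, 3.7]
```

```bash
python3 -m pendant '[[[0,0,0.001],[0,0,0],0],[[0,0,0.001],[0,0,0],0]]'|grep -E "clock|pos|force"
```

```text
clock: 24.48
position: [0.5221, -0.0751, 0.0572]
force: [-1.5, -0.4, 2.9]
```

```bash
python3 -m pendant '[[[0,0,0.001],[0,0,0],0],[[0,0,0.0007],[0,0,0],0]]'|grep -E "clock|pos|force"
```

```text
clock: 24.72
position: [0.522, -0.0751, 0.0555]
force: [-1.0, -0.3, 1.9]
```

```bash
python3 -m pendant '[[[0,0,0.0005],[0,0,0],0],[[0,0,0.0005],[0,0,0],0]]'|grep -E "clock|pos|force"
```

```text
clock: 24.98
position: [0.5221, -0.0751, 0.0545]
force: [-1.0, 0.1, 1.4]
```

```bash
python3 -m pendant '[[[0,0,0.0005],[0,0,0],0],[[0,0,0.0003],[0,0,0],0]]'|grep -E "clock|pos|force"
```

```text
clock: 25.22
position: [0.5221, -0.0751, 0.0542]
force: [-4.0, 0.6, 11.4]
```

The force jumped to 11 N at paddle height 54 mm (39 mm above the plate, the closed height), so the pad is seated. I hold briefly, then release gently.

```bash
python3 -m pendant '[[[0,0,0],[0,0,0],0],[[0,0,0],[0,0,0],0],[[0,0,0],[0,0,0],0],[[0,0,0],[0,0,0],0]]'|grep -E "clock|pos|force"; python3 -m pendant '[[[0,0,-0.0005],[0,0,0],0],[[0,0,-0.0005],[0,0,0],0],[[0,0,-0.0005],[0,0,0],0],[[0,0,-0.001],[0,0,0],0],[[0,0,-0.005],[0,0,0],0],[[0,0,-0.02],[0,0,0],0],[[0,0,-0.04],[0,0,0],0],[[0,0,-0.05],[0,0,0],0],[[0,0,-0.05],[0,0,0],0]]'|grep -E "clock|pos|force"
python3 -m pendant '[[[0,-0.05,0],[0,0,0],0],[[0,-0.05,0],[0,0,0],0],[[0,-0.04,0],[0,0,0],0],[[0,0,0],[0,0,0],0]]'|grep -E "clock|pos|force"
python3 -c "
from h import *
np.set_printoptions(precision=4,suppress=True)
for n in('side','top'):
    p,d=arm.get_image(n);c=p[150:300,210:370] if n=='side' else p[150:310,220:430]
    b=cv2.resize(c,None,fx=4 if n=='side' else 3.7,fy=4 if n=='side' else 3.7,interpolation=cv2.INTER_CUBIC)[:,:,::-1]
    cv2.imwrite(f'pics/{n}9.png',np.clip(b*1.7,0,255).astype('uint8')[:600,:800])
    c=toF(cloud(n,d,np.ones((480,640),bool)));c=c[(abs(c[:,1]-.087)<.012)&(c[:,2]>.018)&(c[:,2]<.06)]
    for x0 in np.arange(-.085,.06,.02):
        b=c[(c[:,0]>x0)&(c[:,0]<=x0+.02)]
        if len(b): print(n,round(x0+.01,3),len(b),np.median(b[:,2]))
"
```

```text
clock: 25.72
position: [0.5221, -0.075, 0.0542]
force: [-2.7, 0.4, 8.4]
clock: 26.85
position: [0.5218, -0.075, 0.2231]
force: [1.6, -0.1, -0.0]
clock: 27.35
position: [0.3809, -0.0555, 0.2216]
force: [0.8, -0.4, -0.0]
side -0.075 95 0.036518753848089607
side -0.055 91 0.03691114870031027
side -0.035 85 0.03626253056792121
side -0.015 81 0.03618386642694611
side 0.005 98 0.036452473240428204
side 0.025 82 0.03660864936608178
side 0.045 82 0.037025755754532284
side 0.065 53 0.04076014649199099
top 0.005 51 0.04103599201349926
top 0.025 60 0.03924453066631228
top 0.045 62 0.03948227743758028
top 0.065 54 0.04196505017812896
```

View pics/side9.png

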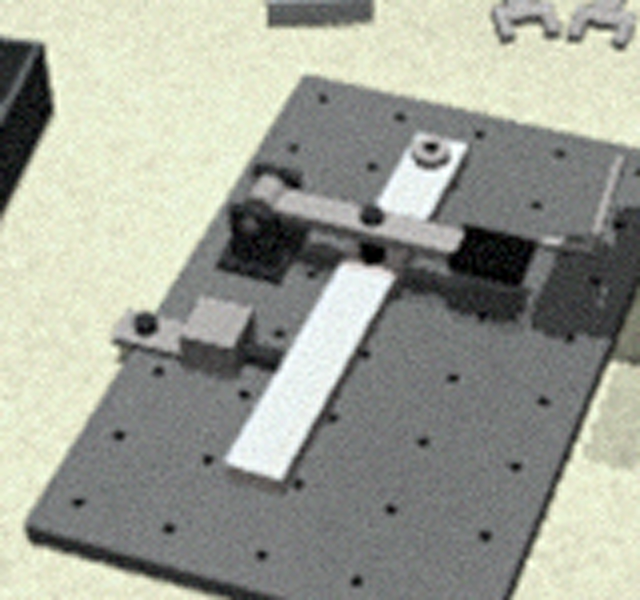

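View pics/top9.png

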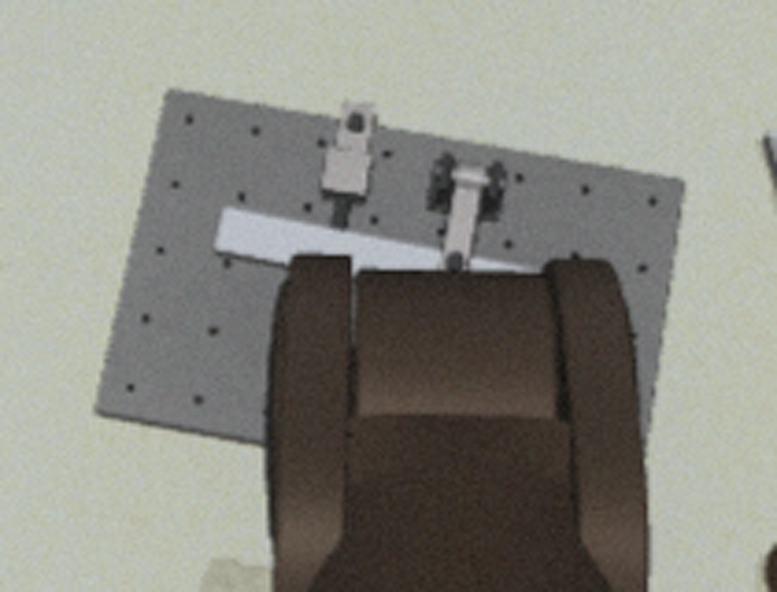

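The lever is level and the bar appears to touch the nose: bar edge at (275,350) in the side picture and (343,228) in the top picture. A residual contact force can't be seen, and there is plenty of time. So I'll nudge the bar lightly against the stop once more with the clamp holding, which leaves a small preload.

```bash
python3 -m pendant '[[[0.03,0.03,0],[0,0,4],0],[[0.03,0.03,0],[0,0,0],0],[[0.03,0.03,0],[0,0,0],0],[[0.03,0.03,0],[0,0,0],0],[[0.02,0.02,0],[0,0,0],0],[[0,0,0],[0,0,0],0]]'|grep -E "clock|pos|force"
python3 -c "
from h import *
go([.545,.0555,.0195])"
```

```text
clock: 28.2
position: [0.5499, 0.0565, 0.2205]
force: [-0.8, -0.4, -1.0]
t 28.2 pos [0.5499 0.0565 0.2205] F [-0.052   0.2206  0.2055] force [-0.78 -0.42 -0.99] tx deg 78.1 ty deg -11.9 tz [-0.     0.002 -1.   ] w 0.003
tool delta [-0.0023 -0.0045  0.201 ]
```

```bash
python3 -m pendant '[[[-0.002,-0.0045,0.03],[0,0,0],0],[[0,0,0.04],[0,0,0],0],[[0,0,0.04],[0,0,0],0],[[0,0,0.04],[0,0,0],0],[[0,0,0.03],[0,0,0],0],[[0,0,0.015],[0,0,0],0],[[0,0,0.006],[0,0,0],0],[[0,0,0],[0,0,0],0]]'|grep -E "clock|pos|force"
python3 -m pendant '[[[0,0.008,0],[0,0,0],0],[[0,0.008,0],[0,0,0],0],[[0,0.006,0],[0,0,0],0],[[0,0.003,0],[0,0,0],0],[[0,0.002,0],[0,0,0],0],[[0,0.001,0],[0,0,0],0],[[0,0,0],[0,0,0],0]]'|grep -E "clock|pos|force"
python3 -c "
from h import *
go([.579,.0486,.0192])"
```

```text
clock: 29.2
position: [0.5434, 0.0537, 0.0207]
force: [0.4, -0.2, 0.6]
clock: 30.08
position: [0.5702, 0.0479, 0.0202]
force: [-0.1, 0.1, 0.3]
t 30.07 pos [0.5702 0.0479 0.0202] F [-0.0307  0.2149  0.0052] force [-0.15  0.11  0.25] tx deg 78.0 ty deg -12.0 tz [-0. -0. -1.] w 0.006
tool delta [0.0025 0.0085 0.001 ]
```

```bash
python3 -m pendant '[[[0.001,0.002,0.0005],[0,0,0],0],[[0.001,0.002,0],[0,0,0],0],[[0,0.001,0],[0,0,0],0],[[0,0.001,0],[0,0,0],0],[[0,0,0],[0,0,0],0]]'|grep -E "clock|pos|force"
python3 -m pendant '[[[0,0.0005,0],[0,0,0],0],[[0,0.0005,0],[0,0,0],0]]'|grep -E "clock|pos|force"
```

```text
clock: 30.7
position: [0.5766, 0.0485, 0.0197]
force: [-1.3, -0.2, -0.0]
clock: 30.95
position: [0.5776, 0.0484, 0.0197]
force: [0.4, 0.4, 0.4]
```

```bash
python3 -m pendant '[[[0,0.0005,0],[0,0,0],0],[[0,0.0004,0],[0,0,0],0]]'|grep -E "clock|pos|force"
```

```text
clock: 31.2
position: [0.5785, 0.0482, 0.0197]
force: [0.3, -0.4, -0.4]
```

```bash
python3 -m pendant '[[[0,0.0004,0],[0,0,0],0],[[0,0.0004,0],[0,0,0],0]]'|grep -E "clock|pos|force"
```

```text
clock: 31.45
position: [0.5792, 0.048, 0.0197]
force: [-2.0, -0.0, 0.3]
```

```bash
python3 -m pendant '[[[0,0.0004,0],[0,0,0],0],[[0,0.0004,0],[0,0,0],0]]'|grep -E "clock|pos|force"
```

```text
clock: 31.7
position: [0.5794, 0.048, 0.0196]
force: [-3.3, 1.0, 1.4]
```

```bash
python3 -m pendant '[[[0,0.0004,0],[0,0,0],0],[[0,0.0004,0],[0,0,0],0]]'|grep -E "clock|pos|force"
```

```text
clock: 31.95
position: [0.5797, 0.0479, 0.0195]
force: [-5.9, 1.6, 2.0]
```

```bash
python3 -m pendant '[[[0,0.0003,0],[0,0,0],0],[[0,0,0],[0,0,0],0],[[0,0,0],[0,0,0],0]]'|grep -E "clock|pos|force"
```

```text
clock: 32.33
position: [0.5798, 0.0479, 0.0194]
force: [-6.3, 1.8, 3.0]
```

```bash
python3 -m pendant '[[[0,-0.0003,0],[0,0,0],0],[[0,-0.0003,0],[0,0,0],0],[[0,-0.0003,0],[0,0,0],0],[[0,-0.0003,0],[0,0,0],0],[[0,-0.0005,0],[0,0,0],0],[[0,-0.0006,0],[0,0,0],0],[[0,-0.001,0],[0,0,0],0],[[0,-0.004,0],[0,0,0],0],[[0,-0.01,0],[0,0,0],0],[[0,-0.015,0],[0,0,0],0]]'|grep -E "clock|pos|force"
python3 -m pendant '[[[0,-0.01,-0.02],[0,0,0],0],[[0,0,-0.04],[0,0,0],0],[[0,-0.02,-0.05],[0,0,0],0],[[0,-0.05,-0.05],[0,0,0],0],[[0,-0.05,-0.03],[0,0,0],0],[[0,-0.03,0],[0,0,0],0],[[0,0,0],[0,0,0],0],[[0,0,0],[0,0,0],0]]'|grep -E "clock|pos|force"
python3 -c "
from h import *
for n in('side','top'):
    p,d=arm.get_image(n);c=p[150:300,210:370] if n=='side' else p[150:310,220:430]
    b=cv2.resize(c,None,fx=4 if n=='side' else 3.7,fy=4 if n=='side' else 3.7,interpolation=cv2.INTER_CUBIC)[:,:,::-1]
    cv2.imwrite(f'pics/{n}10.png',np.clip(b*1.7,0,255).astype('uint8')[:600,:800])
    c=toF(cloud(n,d,np.ones((480,640),bool)));c=c[(abs(c[:,1]-.087)<.012)&(c[:,2]>.018)&(c[:,2]<.06)&(c[:,0]>-.08)&(c[:,0]<.05)]
    print(n,np.polyfit(c[:,0],c[:,2],1) if len(c) else None)
"
```

```text
clock: 33.58
position: [0.5487, 0.0544, 0.0197]
force: [-0.0, -0.1, -0.1]
clock: 34.58
position: [0.3988, 0.0861, 0.2039]
force: [0.8, -0.2, -0.5]
side [-0.01219533  0.03571399]
top [0.00829828 0.03969987]
```

View pics/side10.png

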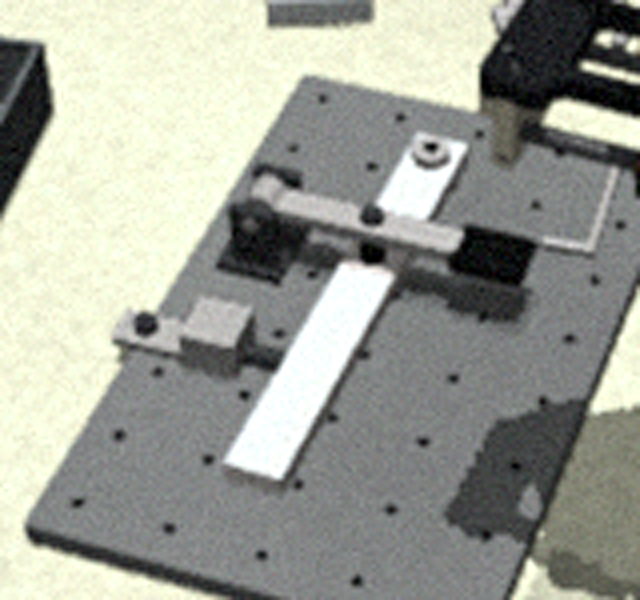

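View pics/top10.png

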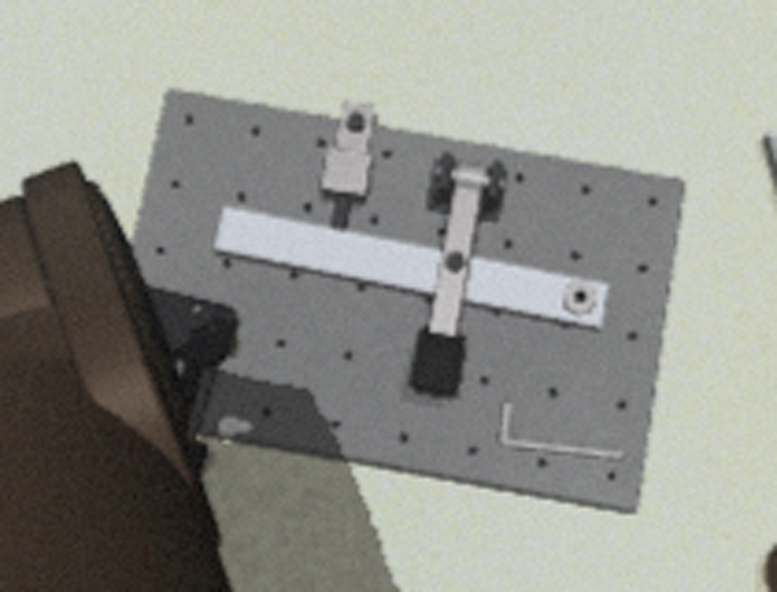

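The pictures show the lever level across the bar, its paddle at (438,365) in the top picture. The bar is against the nose at (343,225), and the hex key hasn't moved. Handing in.

```bash
python3 -c "
from cell import arm
print(arm.sign_off())"
```

```text
the job is handed in; nothing more can be done
None
```

The bar is pressed against the stop and the clamp is closed on it; I handed the job in at about 35 s of the 67 s. No verdict was reported.

- **Pressing the bar:** I swung the bar in and felt for the nose in sub-millimetre steps. I then held it there for about 1.25 s with a push of roughly 8.4 N, which I estimate gave about 10 N at the stop. The readings peaked at about 9 N horizontally, an estimated 12 N at the stop.
- **Closing the clamp:** I pressed the paddle down along its arc at 2–4 N. It seated with a jump to 11 N at 39 mm above the plate, the closed height given in the task, and I let go gently.
- **Extra nudge:** With the clamp closed I pressed the bar against the stop once more, at about 6.5 N, to leave some preload. It met resistance at the same place as before, so the bar had not come away from the nose.
- **Last checks:** The lever is level (measured slope about 0.01 rad). In both views the bar's side lies against the nose, and the hex key is where it was. I did not re-measure the things on the desk, but the arm never came near them.
- **What I couldn't confirm:** The contact force remaining at the nose cannot be measured directly.
- **What disagreed:** The bar started swung about 0.62 rad by my measurement, more than the 0.25–0.42 rad stated.

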